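# Put a furniture leg away in the covered parts carousel

## Task

Turn the parts carousel by the knob on top of its clear dust cover until its one empty bin stands squarely in the open front, then reach in under the roof's edge and lay the tapered leg from the bench flat in that bin, thin end towards the hub. Set it down gently rather than dropping it, don't knock the cover, and leave the parts in the other bins and everything else on the bench where they are.

Things in the scene. Friction and masses are not known exactly. Their poses are not given: they have to be found in the camera images.
- cover: Fixed clear dust cover over the carousel, on a 450 mm square base board. Origin: on the carousel axis at bench height; -x points out of the open front, roughly to the robot. Roof 186 to 199 mm above the bench, from x = -136 to +219 mm, y = +-222 mm; clear walls at sides and back. Only the front is open: the tray stands out 79 mm before the roof.
- roof_edge (a point): Middle of the roof's front edge, underside: x = -136 mm in the cover's frame, 186 mm above the bench. The front bin lies partly under it, so the tool must reach in slantwise, 25 to 45 degrees from vertical, fingers pointing to the hub. Same axes as the cover.
- opening (a point): Point fixed on the cover, in the middle of the open front: x = -130 mm, y = 0 in the cover's frame, 32 mm above the bench (height of the bin floors). Same axes as the cover.
- tray: The carousel: round tray, 430 mm across, turns either way without stops; a stiff bearing (0.18 N m) keeps it where it is left. Origin: on the axis, 22 mm above the bench. Five equal 72-degree bins between 8 mm dividers, floor at z = 10 mm, rim and dividers up to z = 32 mm, inner rim radius 209 mm, hub radius 40 mm. The empty bin is centred on -x; the others hold other parts.
- knob (a point): Middle of the round wooden knob on the carousel's axis, above the roof, 230 mm above the bench: 60 mm across, straight sides from 212 to 248 mm above the bench, top at 255 mm. Grip it round its sides from straight above; knob and tray turn together. Same axes as the tray.
- empty_bin (a point): Middle of the floor of the one empty bin: x = -130 mm, y = 0, z = 10 mm in the tray's frame. The bin stands squarely in the open front when this point meets 'opening' (tray and cover then have the same yaw). Same axes as the tray.
- leg: Loose tapered furniture leg of bare wood, 125 mm long, square: 44 mm at the thick end (-x) tapering evenly on all sides to 30 mm at the thin end (+x, the toe); about 0.13 kg. Lies on one face. Origin: on that face, at mid length; x to the toe, z up. 37 mm wide and high at mid length; balances 8 mm from there towards the thick end.
- leg_toe (a point): Centre of the leg's thin end (15 mm above the face it lies on).
- leg_head (a point): Centre of the leg's thick end (22 mm above the face it lies on).
- leg_mid (a point): Centre of the leg, middle of its length, 18.5 mm above the face it lies on.
- bun_a: Loose stock in the carousel, stays in its bin: round bun foot of pale wood, 70 mm across, 46 mm tall, in the first bin anticlockwise (from above) of the empty one. Origin: centre of its underside.
- bun_b: Loose stock in the carousel, stays in its bin: second bun foot beside it. Origin: centre of its underside.
- plinth: Loose stock in the carousel, stays in its bin: square wooden block foot, 66 x 66 x 42 mm, in the second bin anticlockwise. Origin: centre of its underside.
- glue_block: Loose stock in the carousel, stays in its bin: three-cornered wooden glue block, 100 mm long, 60 mm wide, 45 mm high, in the third bin anticlockwise. Origin: centre of its underside.
- bracket: Loose stock in the carousel, stays in its bin: steel angle bracket 80 x 45 mm, 60 mm tall, in the fourth bin anticlockwise. Origin: centre of its underside.
- sanding_block: Bystander, leave alone: cork sanding block, 112 x 62 x 32 mm, 135 to 155 mm beside the leg. Origin: underside, near its middle.
- tape: Bystander, leave alone: roll of masking tape lying flat, 100 mm across, 48 mm tall, beyond the leg's toe. Origin: underside, near its middle.
- offcut: Bystander, leave alone: wood offcut 90 x 45 x 38 mm nearest the robot. Origin: underside, near its middle.
- filler: Bystander, leave alone: tin of wood filler, 84 mm across, 85 mm tall, to the right in front of the cover. Origin: underside, near its middle.
Not all that is in view belongs to the job. Leave any purple or red look-alike of the leg alone.

How it is judged:
By the outcome, as a careful person would: the job done as asked, in the order asked, and still so for the second after the job is handed in, with the robot touching nothing.
It also fails if it takes over 72 s, if anything falls off the work surface, if the arm or the gripper's body presses on something with over 40 N, if the wrist force passes 120 N, or if a joint passes its speed limit or range.

## Robot

A 6-joint arm with a two-finger parallel gripper is mounted at the origin on the work surface. World frame = base frame: x ahead of the robot, y to its left, z up, the work surface at z = 0. Lengths are in mm, angles in rad, forces in N, time in s.
With the tool pointing down it reaches from about 375 to 975 mm from the base axis. Payload 3.8 kg.
Tool frame: the origin (TCP) lies on the centre line of the jaws, within the pads' length; the fingertips stand 19 mm ahead of it and the grasp point (between the pads) is the TCP; z points along the fingers, y is the line along which they close (so a half turn about z gives the same grasp; the last joint's range is limited). The gripper opens to 88 mm and grips with 3 to 60 N. Pads are 18 mm wide; open, the fingers measure 123 mm over their backs; the gripper's body (75 mm by 187 mm) begins 45 mm behind the grasp point.
Start: joints at [1.133, 0.264, 1.604, -0, 1.274, -0.037], TCP at [263.352, 621.501, 257.706] pointing down, gripper open.
Joint ranges: [-2.63, 2.63], [-0.94, 2.18], [0.31, 2.57], [-1.31, 4.45], [0, 2.66], [-2.55, 2.55]. Speed limits (rad/s): [2.57, 2.57, 3.14, 3.14, 3.14, 3.14].

## Interface

Orientations are given as a rotation vector (axis times angle).
In Python, from plant import observe, imaging, ctrl gives the robot as it stands.
- The arm moves only by the tool carry_out, never from a script. Its argument "targets" is a list that holds one entry, the list of rows, each a list of 7 numbers: the shift along the tool's x, y, z in cm, then the turn, a rotation vector about the tool's x, y, z in degrees, then the opening, from -1 (shut) to 1 (fully open), so that 0 is half open. A call has 1 to 8 rows; each row is the pose to reach, as a shift and turn from the pose commanded when the call began, along the tool's axes at that moment; what a row does not reach only later rows make up. A row lasts 1/12 s, in which the tool goes at most 41.7 mm and 7.16 degrees, less where a joint would pass 70% of its speed; a pose out of reach is approached as far as the arm can. A call with a gripper value outside its range is refused whole. The fingers move at their own pace and stop on an object; "force" is the grip in N (left out, the last holds). Time passes only in rows, so rows that repeat a pose let the fingers close. It gives the time, the measured TCP pose, the force, the opening and the grip force at its end, in the units of the state.
- observe(): the state, without advancing time (a new reading comes with each control period).
- imaging.grab_frame(name): name is "scene" or "top" or "wrist"; returns (picture, depth): 400x640x3 uint8, red, green, blue; 400x640 float32, mm along the optical axis (not along the pixel's ray), 0 where there is no reading.
- imaging.get_calibration(name): a dict with "camera_matrix" (3x3 intrinsics, pixels), "extrinsics" (4x4, takes a point from camera to world coordinates). Camera axes: x right, y down, z forward; pixel columns grow to the right and rows downward; lengths in mm; the calibration is good to about 2 mm. A picture is of the moment at which its call begins: read the wrist's pose just before it. get_calibration takes no time and is no camera call; for the wrist camera it gives the pose at the moment of the call.
- ctrl.hand_in(): hands the job in; it is judged then, once.
Trained networks look in the newest picture that a camera, given by its name, has taken for a name from the list of things; names that differ only in an ending like _2 or _b are one class to them, and where a whole thing is asked for, a point or a joint stands for the part that bears it (a point fixed in the world has none). Each returns a list of dicts, best first, with "p" (0 to 1); they miss things now and then, are a little off and sometimes report something else, mostly with a low value. They report only what shows in the picture. A call takes as long as a camera call. They do not tell look-alikes from the thing itself.
- imaging.find_in(camera, query): "bbox" ([centre column, centre row, width, height] in pixels, round what is visible of it).
The state is a dict: "clock": time; "qpos": joint angles; "joint_vel": joint speeds; "effort": joint torques, N m; "eef_pos": TCP position; "eef_rot": TCP orientation; "ft_force": force on the tool from outside, world axes, zero at the start; "ft_torque": the same for the moment, N m; "grip_width": finger opening in mm; "finger_force": force on a finger pad.
Only numpy, scipy, OpenCV 4.12 (cv2) and the standard library are available. Lean on these libraries where they do the work, as an engineer would, in place of code of your own. Each camera call takes 0.05 s, during which the arm holds its last target. There are 200 camera calls.

## Working session

There is one attempt and no reset: what is moved stays moved. The work goes in short steps, Python scripts to look and compute and a tool call to move; the robot and the scene stay as the last step left them, time stands still between calls to the robot, and variables do not carry over. Pictures are saved under pics/ and viewed, at most 10 in all, crops included, and the job is handed in when it is done.

Besides the shell and the picture viewer there is one more tool, called after ">>>" as name(argument=value, ...) on one line, values as JSON. carry_out: Moves the arm, as the interface text tells. Its arguments: {"type":"object","properties":{"targets":{"type":"array","items":{"type":"array","items":{"type":"array","items":{"type":"number"}}}},"force":{"type":"number"}},"required":["targets"]}

```bash
mkdir -p pics; ls; cat > h.py <<'E'
import numpy as np, cv2
from plant import observe, imaging, ctrl
from scipy.spatial.transform import Rotation as R
def grab(n,save=None):
    K=imaging.get_calibration(n); p,d=imaging.grab_frame(n)
    if save: cv2.imwrite('pics/'+save,cv2.cvtColor(p,cv2.COLOR_RGB2BGR))
    return p,d,np.array(K['camera_matrix']),np.array(K['extrinsics'])
def world(d,K,T):
    v,u=np.mgrid[0:d.shape[0],0:d.shape[1]]
    P=np.stack([(u-K[0,2])/K[0,0]*d,(v-K[1,2])/K[1,1]*d,d],-1)
    W=P@T[:3,:3].T+T[:3,3]; W[d<=0]=np.nan
    return W
E
python3 - <<'E'
from h import *
o=observe();print(o)
ims=[]
for n in ['scene','top']:
    p,d,K,T=grab(n,n+'0.png'); W=world(d,K,T); np.savez(n+'0.npz',p=p,d=d,K=K,T=T)
    print(n,T.round(2).tolist(),K.tolist())
    for q in ['cover','knob','leg','tray','bracket','plinth','glue_block','bun_a']:
        for r in imaging.find_in(n,q)[:3]:
            u,v=int(r['bbox'][0]),int(r['bbox'][1]); print(q,np.round(r['bbox']),round(r['p'],2),W[min(v,399),min(u,639)].round())
E
```

```text
pics
{'clock': 0.0, 'qpos': array([ 1.13309234e+00,  2.64745105e-01,  1.60534967e+00, -2.05622142e-05,
        1.27367995e+00, -3.68804170e-02]), 'joint_vel': array([-0.00317994, -0.00023936,  0.00048051,  0.00088522, -0.0012609 ,
       -0.00039539]), 'effort': array([-2.18311689e-03, -5.02102411e+01, -3.56875956e+01,  7.25864084e-02,
        2.93027528e-02, -1.48885219e-04]), 'eef_pos': array([263.08734553, 620.90885186, 256.40650668]), 'eef_rot': array([-0.62529796, -3.07822889,  0.00333827]), 'ft_force': array([ 0.21728622,  0.18966681, -0.59375951]), 'ft_torque': array([ 0.03316461, -0.02009981,  0.03506939]), 'finger_force': 0.0, 'grip_width': 88.38380977401283}
scene [[0.65, -0.72, 0.24, 136.05], [-0.76, -0.62, 0.21, -190.54], [-0.01, -0.32, -0.95, 1634.88], [0.0, 0.0, 0.0, 1.0]] [[433.2033732856989, 0.0, 319.15487462577596], [0.0, 433.2033732856989, 195.37061437511787], [0.0, 0.0, 1.0]]
cover [412. 236. 183. 180.] 0.88 [ 589. -194.  210.]
knob [387. 258.  77.  84.] 0.95 [ 479. -176.  196.]
knob [285. 179.  11.  34.] 0.55 [502. 318.  35.]
leg [198. 162.  29.  24.] 0.92 [332. 6
[... 460 characters left out ...]
-1.0, 0.01, -0.02, 159.4], [0.02, -0.11, -0.99, 1445.08], [0.0, 0.0, 0.0, 1.0]] [[408.54633812781526, 0.0, 324.63444586277484], [0.0, 408.54633812781526, 193.2123427986717], [0.0, 0.0, 1.0]]
cover [426. 163. 172. 166.] 0.79 [ 592. -165.  239.]
cover [409. 188. 101.  83.] 0.35 [ 521. -121.  196.]
knob [409. 188. 103.  88.] 0.96 [ 525. -121.  194.]
leg [271. 203.  32.  36.] 0.95 [492. 319.  38.]
leg [299. 157.  31.  16.] 0.9 [655. 226.  43.]
leg [282. 265.  29.  35.] 0.87 [280. 281.  33.]
tray [410. 188. 101.  84.] 0.58 [ 525. -124.  196.]
tray [243. 170.  30.  36.] 0.25 [614. 428.  -0.]
bracket [413. 205.  31.  13.] 0.62 [ 482. -169.   34.]
bun_a [413. 204.  29.  14.] 0.32 [ 485. -172.   36.]
```

```bash
python3 - <<'E'
import cv2
a=cv2.imread('pics/top0.png');cv2.imwrite('pics/v1.png',cv2.resize(a[60:320,180:540],None,fx=2.2,fy=2.2,interpolation=2))
a=cv2.imread('pics/scene0.png');cv2.imwrite('pics/v2.png',cv2.resize(a[100:360,160:520],None,fx=2.2,fy=2.2,interpolation=2))
E
```

```text
(no output)
```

View pics/v1.png

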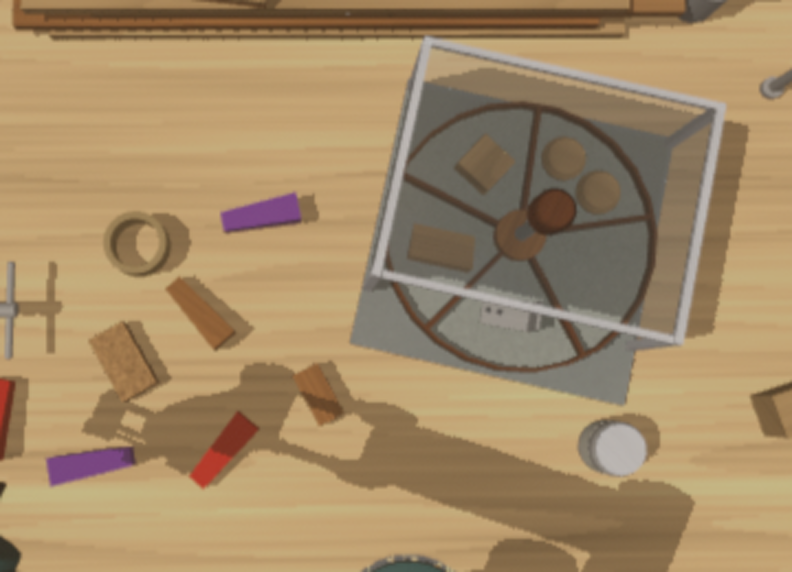

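View pics/v2.png

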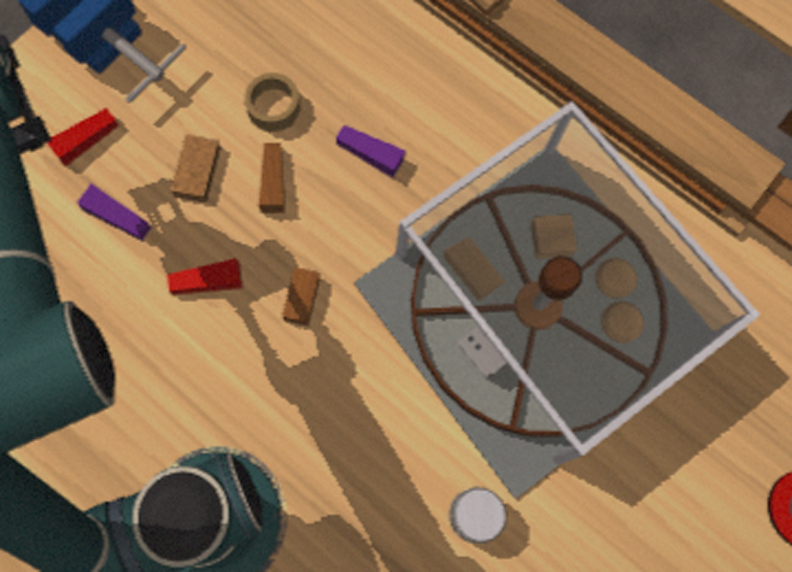

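Only the brown wooden tapered piece at v1 (200,313), which is top pixel (271,202), fits the leg. The two purple and two red pieces are look-alikes, the cork piece (124,360) is the sanding block, and the straight piece (318,393) is the offcut. The bracket stands in front now. The empty bin is to the right of it in v1, so the tray must turn about 72° clockwise. I'll measure next and enlarge the leg.

```bash
cat >> h.py <<'E'
def knob(W):
    m=(W[...,2]>249)&(W[...,2]<262)&(abs(W[...,0]-590)<80)&(abs(W[...,1]+160)<80)
    if m.sum()<5: return None
    c,r=cv2.minEnclosingCircle(W[m][:,:2].astype(np.float32)); return np.round(c,1),round(r,1),W[m].mean(0).round(1)
def roof(W):
    m=(W[...,2]>186)&(W[...,2]<208)&(W[...,0]>350)&(W[...,0]<900)&(W[...,1]<150)&(W[...,1]>-480)
    return W[m]
def polar(p,K,T,c,z=54,r0=60,r1=205,da=.5):
    a=np.deg2rad(np.arange(-180,180,da)); r=np.arange(r0,r1,1.)
    X=np.stack([c[0]+np.cos(a)[:,None]*r,c[1]+np.sin(a)[:,None]*r,np.full((len(a),len(r)),z)],-1)
    C=(X-T[:3,3])@T[:3,:3]; u=C[...,0]/C[...,2]*K[0,0]+K[0,2]; v=C[...,1]/C[...,2]*K[1,1]+K[1,2]
    return cv2.remap(p,u.astype(np.float32),v.astype(np.float32),1)
def tray(p,K,T,c,plot=None):
    I=polar(p,K,T,c).astype(float)
    if plot: cv2.imwrite(plot,I.astype(np.uint8)[...,::-1])
    s=((I[...,0]-I[...,2])>18)&(I.mean(-1)<110)
    s=s.mean(1)
    s=np.convolve(np.r_[s[-6:],s,s[:6]],np.ones(13)/13,'same')[6:-6]
    a=np.arange(-180,180,.5); n=len(a)
    sc=[np.mean([s[int(round((t+72*k+180)/.5))%n] for k in range(5)]) for t in np.arange(-180,-108,.5)]
    i=int(np.argmax(sc)); return -180+.5*i, sc[i], np.round(s[[int(round((-180+.5*i+72*k+180)/.5))%n for k in range(5)]],2)
E
python3 - <<'E'
from h import *
for n in ['scene','top']:
    z=np.load(n+'0.npz');p,d,K,T=[z[k] for k in 'pdKT'];W=world(d,K,T)
    k=knob(W);print(n,'knob',k)
    P=roof(W); rect=cv2.minAreaRect(P[:,:2].astype(np.float32)); print('roof',len(P),rect,P[:,2].mean())
    print(cv2.boxPoints(rect).round())
    if k: print('tray',tray(p,K,T,k[2][:2]))
    m=(W[...,2]>26)&(W[...,2]<55)&(abs(W[...,0]-492)<75)&(abs(W[...,1]-319)<70)
    hsv=cv2.cvtColor(p,cv2.COLOR_RGB2HSV)
    num,lab,st,ce=cv2.connectedComponentsWithStats(m.astype(np.uint8))
    for i in range(1,num):
        if st[i,4]>60:
            Q=W[lab==i]; r=cv2.minAreaRect(Q[:,:2].astype(np.float32)); e=np.linalg.svd(Q-Q.mean(0),full_matrices=0)[2]
            print('leg',st[i],r,Q.mean(0).round(1),np.median(hsv[lab==i],0)); t=(Q-Q.mean(0))[:,:2]@e[0][:2]; w=(Q-Q.mean(0))[:,:2]@np.array([-e[0][1],e[0][0]])
            for lo,hi in [(-70,-30),(-30,30),(30,70)]:
                s=(t>lo)&(t<hi); print('  ',lo,np.ptp(w[s]).round(),Q[s].mean(0).round(1))
z=np.load('top0.npz');p=z['p'][...,::-1]; cv2.imwrite('pics/v3.png',cv2.resize(p[165:240,220:320],None,fx=6,fy=6,interpolation=2))
E
```

```text
scene knob (array([ 612.6, -184.1]), 29.5, array([ 612.1, -184.2,  254. ]))
roof 12840 ((655.248046875, -193.73129272460938), (446.48663330078125, 359.1180114746094), 76.60511779785156) 195.1184384225647
[[ 429. -369.]
 [ 778. -452.]
 [ 882.  -18.]
 [ 532.   65.]]
tray (-154.5, np.float64(0.6717241379310346), array([0.63, 0.77, 0.6 , 0.66, 0.69]))
leg [278 165  11  30 281] ((497.7724609375, 323.609130859375), (123.93588256835938, 40.54839324951172), 41.078216552734375) [491.7 318.4  36.8] [ 13. 167. 129.]
   -70 32.0 [528.2 351.5  32.7]
   -30 40.0 [491.1 317.4  37.5]
   30 41.0 [458.9 289.6  39.5]
top knob (array([ 613.6, -183.1]), 29.4, array([ 613.3, -182.3,  254. ]))
roof 15519 ((655.3199462890625, -193.97732543945312), (446.7718505859375, 358.4453125), 76.79071807861328) 195.4863466371853
[[ 430. -370.]
 [ 779. -452.]
 [ 881.  -17.]
 [ 532.   64.]]
tray (-154.0, np.float64(0.780053050397878), array([0.8 , 0.74, 0.8 , 0.88, 0.68]))
leg [256 186  30  33 375] ((495.39227294921875, 327.64910888671875), (125.17135620117188, 41.02093505859375), 44.56532669067383) [493.3 321.6  37.1] [ 14. 154. 143.]
   -70 32.0 [529.5 354.   31.9]
   -30 39.0 [492.7 320.9  37.3]
   30 41.0 [460.2 292.2  41.5]
```

View pics/v3.png

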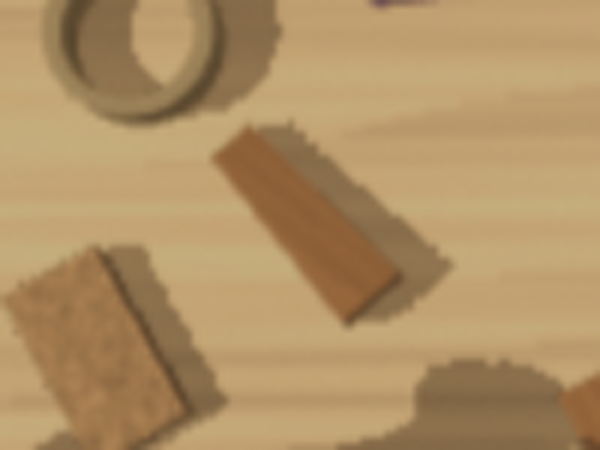

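The crop shows the tapered wooden leg: thin end at upper left (230,142), thick end at (375,300), with the tape beyond the toe. That confirms it. Leg: mid ≈ (494,322), toe yaw ≈ 41.8°. Cover: axis ≈ (614,-183.5), yaw ≈ -13.3°. The tray needs about -75°.

```bash
cat >> h.py <<'E'
def Rt(yaw,tilt=0):
    # tool z: down, tilted by tilt deg towards heading yaw; tool y horizontal, at yaw+90 
    a,t=np.deg2rad([yaw,tilt]); f=np.array([np.cos(a),np.sin(a),0]); 
    z=np.sin(t)*f+np.array([0,0,-np.cos(t)]); y=np.array([-np.sin(a),np.cos(a),0])
    return np.stack([np.cross(y,z),y,z],1)
def plan(wps,p=None,Rm=None):
    o=observe(); p=o['eef_pos'] if p is None else np.array(p,float); Rm=R.from_rotvec(o['eef_rot']).as_matrix() if Rm is None else Rm
    for q,Rn in wps:
        q=np.array(q,float); c=[Rn,Rn@np.diag([-1,-1,1])]
        v=[R.from_matrix(Rm.T@r).as_rotvec(degrees=True) for r in c]; i=int(np.linalg.norm(v[1])<np.linalg.norm(v[0]))
        s=Rm.T@(q-p)/10
        print('shift',s.round(2),'rot',v[i].round(1),'rows',np.ceil(max(np.linalg.norm(s)/4.17,np.linalg.norm(v[i])/7.16)).astype(int))
        p,Rm=q,c[i]
E
python3 - <<'E'
from h import *
K=[613.8,-183.3]; Ro=Rt(21.4-90)
plan([([370,370,320],Ro),([492,93,320],Ro),([*K,320],Ro),([*K,233],Ro)])
E
```

```text
shift [-19.63 -18.99  -6.23] rot [ 0.   0.  45.6] rows 7
shift [-30.24   1.25   0.  ] rot [0. 0. 0.] rows 8
shift [-30.17   1.26   0.  ] rot [0. 0. 0.] rows 8
shift [0.  0.  8.7] rot [0. 0. 0.] rows 3
```

>>> carry_out(targets=[[[-19.6,-19.0,-6.2,0,0,45.6,1],[-19.6,-19.0,-6.2,0,0,45.6,1],[-19.6,-19.0,-6.2,0,0,45.6,1],[-19.6,-19.0,-6.2,0,0,45.6,1],[-19.6,-19.0,-6.2,0,0,45.6,1],[-19.6,-19.0,-6.2,0,0,45.6,1],[-19.6,-19.0,-6.2,0,0,45.6,1],[-19.6,-19.0,-6.2,0,0,45.6,1]]])

```text
clock: 1.57
eef_pos: [372.0, 366.4, 322.1]
eef_rot: [1.776, 2.588, 0.004]
ft_force: [0.6, 0.2, 0.3]
grip_width: 88.0
finger_force: 0.0
```

>>> carry_out(targets=[[[-30.2,1.2,0,0,0,0,1],[-30.2,1.2,0,0,0,0,1],[-30.2,1.2,0,0,0,0,1],[-30.2,1.2,0,0,0,0,1],[-30.2,1.2,0,0,0,0,1],[-30.2,1.2,0,0,0,0,1],[-30.2,1.2,0,0,0,0,1],[-30.2,1.2,0,0,0,0,1]]])

```text
clock: 2.23
eef_pos: [493.0, 89.3, 319.7]
eef_rot: [1.772, 2.591, -0.002]
ft_force: [-0.0, -0.2, -0.7]
grip_width: 88.5
finger_force: 0.0
```

>>> carry_out(targets=[[[-30.2,1.3,0,0,0,0,1],[-30.2,1.3,0,0,0,0,1],[-30.2,1.3,0,0,0,0,1],[-30.2,1.3,0,0,0,0,1],[-30.2,1.3,0,0,0,0,1],[-30.2,1.3,0,0,0,0,1],[-30.2,1.3,0,0,0,0,1],[-30.2,1.3,0,0,0,0,1]]])

```text
clock: 2.9
eef_pos: [615.6, -187.1, 318.7]
eef_rot: [1.772, 2.593, -0.002]
ft_force: [-0.0, 0.0, 0.3]
grip_width: 88.2
finger_force: 0.0
```

```bash
python3 - <<'E'
from h import *
import time
o=observe();print(o['eef_pos'],o['qpos'].round(2))
p,d,K,T=grab('wrist','w1.png');W=world(d,K,T);print(knob(W))
m=(W[...,2]>240)&(W[...,2]<265); print(m.sum(), T.round(2).tolist())
Ro=Rt(21.4-90)
plan([([613.8,-183.3,233],Ro)])
E
```

```text
[ 615.60849569 -187.12334926  318.6727374 ] [-0.33  0.17  1.6  -0.    1.37 -0.7 ]
(array([ 614.9, -182.6]), 29.8, array([ 613.9, -180.3,  254.3]))
4966 [[0.93, 0.35, 0.11, 587.62], [0.36, -0.89, -0.28, -114.84], [0.0, 0.3, -0.95, 445.77], [0.0, 0.0, 0.0, 1.0]]
shift [ 0.36 -0.02  8.55] rot [-0.   0.  -0.1] rows 3
```

>>> carry_out(targets=[[[0.4,0,4.3,0,0,0,1],[0.4,0,6,0,0,0,1],[0.4,0,7.5,0,0,0,1],[0.4,0,8.5,0,0,0,1],[0.4,0,8.5,0,0,0,1],[0.4,0,8.5,0,0,0,0],[0.4,0,8.5,0,0,0,0],[0.4,0,8.5,0,0,0,0]]], force=30)

```text
clock: 3.62
eef_pos: [613.2, -179.1, 236.7]
eef_rot: [1.767, 2.594, 0.002]
ft_force: [0.1, 0.5, 0.7]
grip_width: 70.0
finger_force: 0.0
```

>>> carry_out(targets=[[[0,0,0,0,0,0,-1],[0,0,0,0,0,0,-1],[0,0,0,0,0,0,-1],[0,0,0,0,0,0,-1]]], force=30)

```text
clock: 3.95
eef_pos: [613.1, -179.4, 236.2]
eef_rot: [1.768, 2.594, 0.002]
ft_force: [-0.1, 2.4, 5.4]
grip_width: 59.1
finger_force: 30.0
```

>>> carry_out(targets=[[[0,0,0,0,0,0,0.6],[-0.35,0,0.1,0,0,0,0.6],[-0.35,0,0.1,0,0,0,0.6],[-0.35,0,0.1,0,0,0,-1],[-0.35,0,0.1,0,0,0,-1],[-0.35,0,0.1,0,0,0,-1],[-0.35,0,0.1,0,0,0,-1],[-0.35,0,0.1,0,0,0,-1]]], force=30)

```text
clock: 4.62
eef_pos: [614.2, -182.2, 232.9]
eef_rot: [1.769, 2.596, 0.001]
ft_force: [5.3, 1.1, -3.7]
grip_width: 59.3
finger_force: 30.0
```

>>> carry_out(targets=[[[0,0,0,0,0,3,-1],[0,0,0,0,0,8,-1],[0,0,0,0,0,14,-1],[0,0,0,0,0,20,-1],[0,0,0,0,0,26,-1],[0,0,0,0,0,32,-1],[0,0,0,0,0,37,-1],[0,0,0,0,0,40,-1]]])

```text
clock: 5.28
eef_pos: [615.0, -182.2, 232.9]
eef_rot: [2.554, 1.828, 0.004]
ft_force: [8.0, -0.3, -5.2]
grip_width: 59.5
finger_force: 30.0
```

>>> carry_out(targets=[[[0,0,0,0,0,5,-1],[0,0,0,0,0,11,-1],[0,0,0,0,0,17,-1],[0,0,0,0,0,23,-1],[0,0,0,0,0,28,-1],[0,0,0,0,0,32,-1],[0,0,0,0,0,35,-1],[0,0,0,0,0,35,-1]]])

```text
clock: 5.95
eef_pos: [615.6, -182.6, 232.9]
eef_rot: [2.985, 0.976, 0.007]
ft_force: [10.7, -1.9, -5.6]
grip_width: 59.5
finger_force: 30.0
```

```bash
python3 - <<'E'
from h import *
o=observe();print(o['eef_pos'],o['qpos'].round(2),o['ft_force'].round(1),o['ft_torque'].round(2)); print(R.from_rotvec(o['eef_rot']).as_matrix()[:,1])
for n in ['scene','top']:
    p,d,K,T=grab(n,n+'1.png'); print(tray(p,K,T,[614,-183.3]))
E
```

```text
[ 615.61867365 -182.61997584  232.8791365 ] [-0.33  0.22  1.71  0.    1.21  0.61] [10.7 -1.9 -5.6] [ 0.21 -1.12 -0.37]
[ 0.5908013  -0.80681331  0.00247274]
(-158.5, np.float64(0.28074270557029185), array([0.6 , 0.77, 0.01, 0.03, 0.  ]))
(-157.0, np.float64(0.573262599469496), array([0.15, 0.44, 0.76, 0.88, 0.62]))
```

>>> carry_out(targets=[[[0,0,0,0,0,0,1],[0,0,0,0,0,0,1],[0,0,0,0,0,0,1],[0,0,0,0,0,0,1],[0,0,-2,0,0,0,1],[0,0,-5,0,0,0,1],[0,0,-9,0,0,0,1],[0,0,-9,0,0,0,1]]])

```text
clock: 6.72
eef_pos: [616.5, -183.6, 333.3]
eef_rot: [2.976, 0.979, 0.017]
ft_force: [0.0, -0.3, 2.0]
grip_width: 88.2
finger_force: 0.0
```

```bash
python3 - <<'E'
from h import *
# approach to leg: heading 41.8 tilt 30, grasp point 5 behind mid, height 29
h=41.8; f=np.array([np.cos(np.deg2rad(h)),np.sin(np.deg2rad(h)),0]); Rg=Rt(h,30); G=np.array([494.3,322,29])-5*f
Rg0=Rt(h,0)
pre=G-120*Rg[:,2]
o=observe();print(o['eef_pos'],o['grip_width'])
plan([([550,20,330],Rt(-15,0)),(pre+[0,0,100],Rt(30,15)),(pre,Rg),(G,Rg)])
print(R.from_rotvec(o['eef_rot']).as_matrix().round(2), Rt(-15,0).round(2))
E
```

```text
[ 616.53688803 -183.63275526  333.30089989] 88.23288333620368
shift [  6.74 -20.34   0.16] rot [ 0.4 -0.7 51.4] rows 8
shift [-16.76 -22.29   9.71] rot [  5.9  14.2 -44.7] rows 8
shift [-2.59  0.    9.66] rot [  4.5  14.9 -10.9] rows 3
shift [ 0.  0. 12.] rot [0. 0. 0.] rows 3
[[ 0.8   0.59  0.01]
 [ 0.59 -0.8  -0.  ]
 [ 0.01  0.01 -1.  ]] [[-0.97  0.26  0.  ]
 [ 0.26  0.97  0.  ]
 [ 0.    0.   -1.  ]]
```

```bash
sed -i 's/i=int(np.linalg.norm(v\[1\])<np.linalg.norm(v\[0\]))/i=0/' h.py; cat >> h.py <<'E'
H=41.8; F=np.array([np.cos(np.deg2rad(H)),np.sin(np.deg2rad(H)),0]); Rg=Rt(H,30); G=np.array([494.3,322,29])-5*F
E
python3 - <<'E'
from h import *
pre=G-120*Rg[:,2]
plan([([575,-60,330],Rt(-92,0)),([530,90,300],Rt(-40,0)),([470,210,260],Rt(12,0)),(pre,Rg),(G,Rg)])
for n in ['scene','top']:
    p,d,K,T=grab(n,n+'2.png'); print(tray(p,K,T,[614,-183.3]))
E
```

```text
shift [  4.   -12.42   0.22] rot [  0.8  -0.1 -51.6] rows 8
shift [14.83 -5.02  3.  ] rot [  0.   0. -52.] rows 8
shift [12.31  5.34  4.  ] rot [  0.   0. -52.] rows 8
shift [ 0.93  7.22 12.71] rot [ -7.8 -29.3 -29.1] rows 6
shift [-0. -0. 12.] rot [0. 0. 0.] rows 3
(-158.0, np.float64(0.31151193633952257), array([0.6 , 0.79, 0.17, 0.  , 0.  ]))
(-157.0, np.float64(0.6359681697612732), array([0.64, 0.31, 0.72, 0.89, 0.62]))
```

>>> carry_out(targets=[[[4,-12.4,0.2,0.8,0,-51.6,1],[4,-12.4,0.2,0.8,0,-51.6,1],[4,-12.4,0.2,0.8,0,-51.6,1],[4,-12.4,0.2,0.8,0,-51.6,1],[4,-12.4,0.2,0.8,0,-51.6,1],[4,-12.4,0.2,0.8,0,-51.6,1],[4,-12.4,0.2,0.8,0,-51.6,1],[4,-12.4,0.2,0.8,0,-51.6,1]]])

```text
clock: 7.48
eef_pos: [570.9, -58.6, 319.7]
eef_rot: [-2.241, -2.179, 0.01]
ft_force: [0.4, -0.2, -0.1]
grip_width: 88.0
finger_force: 0.0
```

>>> carry_out(targets=[[[14.8,-5,3,0,0,-52,1],[14.8,-5,3,0,0,-52,1],[14.8,-5,3,0,0,-52,1],[14.8,-5,3,0,0,-52,1],[14.8,-5,3,0,0,-52,1],[14.8,-5,3,0,0,-52,1],[14.8,-5,3,0,0,-52,1],[14.8,-5,3,0,0,-52,1]]])

```text
clock: 8.15
eef_pos: [525.4, 91.1, 291.2]
eef_rot: [-1.058, -2.941, -0.0]
ft_force: [0.2, 0.4, -0.2]
grip_width: 88.4
finger_force: 0.0
```

>>> carry_out(targets=[[[12.3,5.3,4,0,0,-52,1],[12.3,5.3,4,0,0,-52,1],[12.3,5.3,4,0,0,-52,1],[12.3,5.3,4,0,0,-52,1],[12.3,5.3,4,0,0,-52,1],[12.3,5.3,4,0,0,-52,1],[12.3,5.3,4,0,0,-52,1],[12.3,5.3,4,0,0,-52,1]]])

```text
clock: 8.82
eef_pos: [464.7, 210.5, 252.7]
eef_rot: [0.338, -3.109, -0.01]
ft_force: [0.2, -0.5, 0.1]
grip_width: 87.9
finger_force: 0.0
```

```bash
python3 - <<'E'
from h import *
o=observe();print(o['eef_pos'],o['qpos'].round(2))
plan([(G-120*Rg[:,2],Rg),(G,Rg)])
for n in ['scene','top']:
    p,d,K,T=grab(n,n+'3.png'); print(tray(p,K,T,[614,-183.3]),knob(world(d,K,T)))
E
```

```text
[464.72506047 210.45373086 252.72786878] [ 0.37 -0.04  1.95  0.01  1.24 -1.42]
shift [ 0.22  6.97 12.04] rot [ -7.1 -30.  -28.9] rows 6
shift [-0. -0. 12.] rot [0. 0. 0.] rows 3
(-157.0, np.float64(0.6238726790450929), array([0.54, 0.73, 0.63, 0.64, 0.59])) (array([ 613. , -184.5]), 29.6, array([ 612.6, -184.4,  254. ]))
(-157.0, np.float64(0.7609549071618037), array([0.76, 0.77, 0.79, 0.88, 0.6 ])) (array([ 614.3, -182.5]), 29.3, array([ 613.6, -182. ,  254.1]))
```

>>> carry_out(targets=[[[0.2,7,12,-7.1,-30,-28.9,1],[0.2,7,12,-7.1,-30,-28.9,1],[0.2,7,12,-7.1,-30,-28.9,1],[0.2,7,12,-7.1,-30,-28.9,1],[0.2,7,12,-7.1,-30,-28.9,1],[0.2,7,12,-7.1,-30,-28.9,1],[0.2,7,12,-7.1,-30,-28.9,1],[0.2,7,12,-7.1,-30,-28.9,1]]])

```text
clock: 9.58
eef_pos: [445.5, 277.9, 132.6]
eef_rot: [-0.932, 2.471, 0.252]
ft_force: [-0.9, 0.5, -0.1]
grip_width: 88.6
finger_force: 0.0
```

```bash
python3 - <<'E'
from h import *
o=observe();print(o['eef_pos'],o['qpos'].round(2))
plan([(G,Rg)])
p,d,K,T=grab('wrist','w2.png'); W=world(d,K,T)
m=(W[...,2]>25)&(W[...,2]<55)&(abs(W[...,0]-492)<75)&(abs(W[...,1]-319)<75)
num,lab,st,ce=cv2.connectedComponentsWithStats(m.astype(np.uint8)); i=1+np.argmax(st[1:,4]); Q=W[lab==i]
print(st[i],cv2.minAreaRect(Q[:,:2].astype(np.float32)),Q.mean(0))
c=Q.mean(0);t=(Q-c)[:,:2]@F[:2];w=(Q-c)[:,:2]@np.array([-F[1],F[0]]);print(c[:2]@F[:2]+t.min(),c[:2]@F[:2]+t.max(),G[:2]@F[:2])
for a in range(-50,50,20):
    s=abs(t-a)<5; 
    if s.sum()>5: print(a,w[s].min().round(1),w[s].max().round(1))
E
```

```text
[445.54574683 277.87160896 132.59829558] [ 0.42 -0.16  2.39  0.36  0.44 -2.17]
shift [-0.08  0.07 12.01] rot [-0.2  0.  -0.4] rows 3
[ 291  157   59   95 4329] ((498.6534729003906, 325.61431884765625), (125.73394012451172, 43.85868453979492), 41.4904670715332) [479.74913955 309.13042739  38.28327187]
525.8069003757653 651.6430245914643 578.1122420635625
-30 -21.7 21.7
-10 -20.5 20.7
10 -19.5 19.4
30 -18.2 18.1
```

View pics/w2.png

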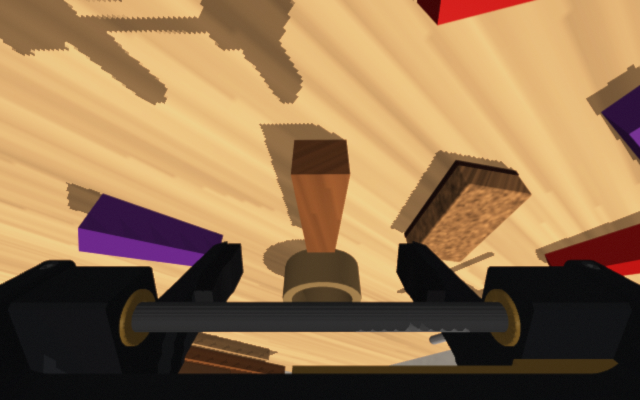

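The wrist view shows the leg from its thick end (320,157) towards its toe (320,250), centred between the open fingers. The sanding block, tape and purple pieces stay clear. I'm going down with a 4 mm correction towards the toe.

>>> carry_out(targets=[[[-0.2,0,4,0,0,0,1],[-0.4,0,7,0,0,0,1],[-0.4,0,9.5,0,0,0,1],[-0.4,0,11,0,0,0,1],[-0.4,0,12,0,0,0,1],[-0.4,0,12,0,0,0,1],[-0.4,0,12,0,0,0,1]]])

```text
clock: 10.22
eef_pos: [496.1, 322.0, 33.0]
eef_rot: [-0.933, 2.468, 0.252]
ft_force: [-0.3, 0.5, 0.5]
grip_width: 88.3
finger_force: 0.0
```

```bash
python3 - <<'E'
from h import *
o=observe();print(o['eef_pos'],o['ft_force'])
plan([(G+4.4*F,Rg)])
E
```

```text
[496.0987234  322.04860652  33.03406813] [-0.28924609  0.53453139  0.50117673]
shift [0.37 0.11 0.25] rot [-0.2  0.1 -0.3] rows 1
```

>>> carry_out(targets=[[[0.3,0.1,0.3,0,0,0,1],[0.3,0.1,0.3,0,0,0,0],[0.3,0.1,0.3,0,0,0,-1],[0.3,0.1,0.3,0,0,0,-1],[0.3,0.1,0.3,0,0,0,-1],[0.3,0.1,0.3,0,0,0,-1],[0.3,0.1,0.3,0,0,0,-1],[0.3,0.1,0.3,0,0,0,-1]]], force=25)

```text
clock: 10.88
eef_pos: [494.6, 321.7, 29.7]
eef_rot: [-0.933, 2.466, 0.251]
ft_force: [0.1, -0.0, -0.8]
grip_width: 43.4
finger_force: 0.0
```

>>> carry_out(targets=[[[0,0,0,0,0,0,-1],[0,0,0,0,0,0,-1],[0,0,0,0,0,0,-1],[0,0,0,0,0,0,-1]]])

```text
clock: 11.22
eef_pos: [494.5, 321.8, 29.6]
eef_rot: [-0.933, 2.466, 0.251]
ft_force: [-2.0, -1.1, 3.3]
grip_width: 37.6
finger_force: 24.9
```

```bash
cat >> h.py <<'E'
C=np.deg2rad(-13.3); CX=np.array([np.cos(C),np.sin(C),0]); AX=np.array([613.8,-183.3,0]); Rp=Rt(-13.3,30)
E
python3 - <<'E'
from h import *
o=observe();p=o['eef_pos'];print(p,o['ft_force'],o['grip_width'],o['finger_force'])
Rm=R.from_rotvec(o['eef_rot']).as_matrix(); print('heading',np.rad2deg(np.arctan2(Rm[1,2],Rm[0,2])),'tilt',np.rad2deg(np.arccos(-Rm[2,2])))
off=588-p[:2]@F[:2]; print('tcp behind mid by',off)
Pl=AX-(130+off)*CX; Pl[2]=32+p[2]; print('place',Pl)
e=lambda d,h:Pl-d*CX+[0,0,h]
plan([(p+[0,0,110],Rm),([480,180,230],Rt(20,30)),(e(150,180),Rp),(e(15,35),Rp),(e(0,0),Rp)])
E
```

```text
[494.50514698 321.76407206  29.61952925] [-2.03572982 -1.10698816  3.33441899] 37.63217472835316 24.901215782239888
heading 41.4030509429293 tilt 30.21421376531503
tcp behind mid by 4.892079415766716
place [ 482.52587821 -152.26811258   61.61952925]
shift [-5.54 -0.01 -9.51] rot [0. 0. 0.] rows 3
shift [  4.5   -9.67 -13.08] rot [10.7  0.2 18.6] rows 5
shift [ 19.91 -23.07 -12.84] rot [16.6  0.  28.8] rows 8
shift [-4.44 -0.   19.31] rot [0. 0. 0.] rows 5
shift [0.45 0.   3.78] rot [0. 0. 0.] rows 1
```

```bash
cat > k.py <<'E'
from h import *
from scipy.optimize import least_squares
o=observe(); Rm=R.from_rotvec(o['eef_rot']).as_matrix()
D=[((263.09,620.91,256.41),[0,0,-1],.2647,1.6053),((615.6,-187.1,318.7),[0,0,-1],.17,1.60),((615.6,-182.6,232.9),[0,0,-1],.22,1.71),((464.7,210.5,252.7),[0,0,-1],-.04,1.95),
 ((445.5,277.9,132.6),Rm[:,2],-.16,2.39),(o['eef_pos'],Rm[:,2],*o['qpos'][1:3])]
def fk(x,q2,q3):
    a,b,c,h,L,e=x; return c+a*np.sin(q2)+b*np.sin(q2+q3+e), h+a*np.cos(q2)+b*np.cos(q2+q3+e)
def wr(x,p,z): w=np.array(p)-x[4]*np.array(z); return np.hypot(w[0],w[1]),w[2]
def res(x): return np.r_[np.concatenate([np.subtract(fk(x,q2,q3),wr(x,p,z)) for p,z,q2,q3 in D]),x[2]*.02,x[5]*20]
s=least_squares(res,[450,400,0,200,220,0]); x=s.x
if __name__=='__main__':
    print(x.round(2),np.round(s.fun,1),o['qpos'].round(2))
    off=4.9; Pl=AX-(130+off)*CX; Pl[2]=61.6
    for d,h in [(0,0),(15,35),(50,75),(80,110),(90,110),(110,130),(110,110)]:
      for t in [26,30,36]:
        z=Rt(-13.3,t)[:,2]; p=Pl-d*CX+[0,0,h]
        q=least_squares(lambda q:np.subtract(fk(x,*q),wr(x,p,z)),[0,2]); print(d,h,t,p.round(),q.x.round(2),round(q.cost,1))
E
python3 k.py
```

```text
[ 5.1800e+02  5.6995e+02 -3.0900e+00  2.6081e+02  3.3079e+02  1.0000e-02] [ 0.9 -0.2 -1.4  3.2 -0.7 -3.4  1.5 -0.4 -0.7 -0.1  0.5  0.9 -0.1  0.2] [ 0.46  0.17  2.32  0.74  0.19 -2.52]
0 0 26 [ 483. -152.   62.] [-0.04  2.43] 0.0
0 0 30 [ 483. -152.   62.] [-0.06  2.47] 0.0
0 0 36 [ 483. -152.   62.] [-0.07  2.54] 0.0
15 35 26 [ 468. -149.   97.] [-0.15  2.44] 0.0
15 35 30 [ 468. -149.   97.] [-0.17  2.48] 0.0
15 35 36 [ 468. -149.   97.] [-0.2   2.55] 0.0
50 75 26 [ 434. -141.  137.] [-0.31  2.46] 0.0
50 75 30 [ 434. -141.  137.] [-0.34  2.51] 0.0
50 75 36 [ 434. -141.  137.] [-0.38  2.58] 0.0
80 110 26 [ 405. -134.  172.] [-0.44  2.48] 0.0
80 110 30 [ 405. -134.  172.] [-0.49  2.52] 0.0
80 110 36 [ 405. -134.  172.] [-0.55  2.59] 0.0
90 110 26 [ 395. -132.  172.] [-0.47  2.49] 0.0
90 110 30 [ 395. -132.  172.] [-0.52  2.54] 0.0
90 110 36 [ 395. -132.  172.] [-0.58  2.6 ] 0.0
110 130 26 [ 375. -127.  192.] [-0.56  2.5 ] 0.0
110 130 30 [ 375. -127.  192.] [-0.61  2.54] 0.0
110 130 36 [ 375. -127.  192.] [-0.68  2.61] 0.0
110 110 26 [ 375. -127.  172.] [-0.53  2.52] 0.0
110 110 30 [ 375. -127.  172.] [-0.58  2.57] 0.0
110 110 36 [ 375. -127.  172.] [-0.65  2.63] 0.0
```

>>> carry_out(targets=[[[0,0,-1,0,0,0,-1],[0,0,-3,0,0,0,-1],[0,0,-5.5,0,0,0,-1],[0,0,-8,0,0,0,-1],[0,0,-10.5,0,0,0,-1],[0,0,-12,0,0,0,-1],[0,0,-12,0,0,0,-1],[0,0,-12,0,0,0,-1]]])

```text
clock: 11.88
eef_pos: [449.4, 281.7, 133.7]
eef_rot: [-0.933, 2.465, 0.251]
ft_force: [-0.0, -0.6, -1.9]
grip_width: 37.5
finger_force: 25.0
```

```bash
python3 - <<'E'
from h import *
o=observe();p=o['eef_pos'];print(p,o['qpos'].round(2),o['grip_width'],o['finger_force'])
Pl=AX-134.9*CX; Pl[2]=61.6
e=lambda d,h:Pl-d*CX+[0,0,h]
plan([([405,150,190],Rt(12,30)),(e(80,110),Rp),(e(15,35),Rp),(e(0,0),Rp)])
E
```

```text
[449.41514315 281.74808902 133.67776997] [ 0.42 -0.15  2.38  0.36  0.43 -2.17] 37.538018173946476 24.95620608685717
shift [  7.57  -6.94 -10.93] rot [14.7  0.3 25.5] rows 5
shift [  6.06 -27.76  -1.37] rot [12.6  0.  21.9] rows 7
shift [-1.88  0.    9.75] rot [0. 0. 0.] rows 3
shift [0.45 0.   3.78] rot [0. 0. 0.] rows 1
```

>>> carry_out(targets=[[[7.6,-6.9,-10.9,14.7,0.3,25.5,-1],[7.6,-6.9,-10.9,14.7,0.3,25.5,-1],[7.6,-6.9,-10.9,14.7,0.3,25.5,-1],[7.6,-6.9,-10.9,14.7,0.3,25.5,-1],[7.6,-6.9,-10.9,14.7,0.3,25.5,-1],[7.6,-6.9,-10.9,14.7,0.3,25.5,-1],[7.6,-6.9,-10.9,14.7,0.3,25.5,-1],[7.6,-6.9,-10.9,14.7,0.3,25.5,-1]]])

```text
clock: 12.55
eef_pos: [404.1, 150.7, 187.6]
eef_rot: [-0.277, 2.61, 0.074]
ft_force: [0.0, 0.0, -0.3]
grip_width: 37.2
finger_force: 25.0
```

```bash
python3 - <<'E'
from h import *
o=observe();p=o['eef_pos'];print(p,o['qpos'].round(2),o['grip_width'],o['finger_force'])
Pl=AX-134.9*CX; Pl[2]=61.6
e=lambda d,h:Pl-d*CX+[0,0,h]
plan([(e(80,110),Rp),(e(15,35),Rp),(e(0,0),Rp)])
E
```

```text
[404.07983434 150.74027753 187.60580904] [ 0.35 -0.49  2.49 -0.12  0.63 -1.36] 37.22302800033632 24.957999635048733
shift [  5.93 -27.84  -1.56] rot [12.7 -0.3 22. ] rows 7
shift [-1.88  0.    9.75] rot [0. 0. 0.] rows 3
shift [0.45 0.   3.78] rot [0. 0. 0.] rows 1
```

>>> carry_out(targets=[[[1.2,-3.5,-1.5,2,0,3,-1],[2.4,-7.5,-1.6,4,0,6,-1],[3.2,-11.5,-1.6,6,0,10,-1],[4,-15.5,-1.6,8,0,14,-1],[4.8,-19.5,-1.6,10,-0.2,18,-1],[5.5,-23.5,-1.6,12,-0.3,21,-1],[5.9,-26.5,-1.6,12.7,-0.3,22,-1],[5.9,-27.8,-1.6,12.7,-0.3,22,-1]]])

```text
clock: 13.22
eef_pos: [404.3, -136.9, 172.2]
eef_rot: [0.31, 2.6, -0.083]
ft_force: [-0.1, -0.3, -1.8]
grip_width: 37.8
finger_force: 25.0
```

>>> carry_out(targets=[[[0,0,0,0,0,0,-1],[0,0,0,0,0,0,-1],[0,0,0,0,0,0,-1]]])

```text
clock: 13.47
eef_pos: [404.2, -133.1, 172.4]
eef_rot: [0.305, 2.602, -0.08]
ft_force: [-0.0, 0.4, -1.8]
grip_width: 37.0
finger_force: 25.0
```

```bash
cat > v.py <<'E'
from h import *
import sys
n=sys.argv[1]
o=observe();p=o['eef_pos'];print(p,o['qpos'].round(2),o['grip_width'])
Rm=R.from_rotvec(o['eef_rot']).as_matrix(); print('heading',np.rad2deg(np.arctan2(Rm[1,2],Rm[0,2])),'tilt',np.rad2deg(np.arccos(-Rm[2,2])))
Pl=AX-134.9*CX; Pl[2]=61.6
e=lambda d,h:Pl-d*CX+[0,0,h]
plan([(e(15,35),Rp),(e(0,0),Rp)])
plan([(e(0,0),Rp)])
ps,ds,K,T=grab('scene'); pw,dw,_,_=grab('wrist')
cv2.imwrite('pics/'+n,np.hstack([cv2.resize(ps[160:340,290:490],(660,594)),])[...,::-1]); cv2.imwrite('pics/w'+n,pw[...,::-1])
for c in ['scene','top']:
    a,d,K,T=grab(c); print(tray(a,K,T,AX[:2]))
E
python3 v.py a.png
```

```text
[ 404.17982145 -133.14823639  172.3867688 ] [-0.47 -0.49  2.52  0.21  0.61 -1.94] 36.98151594850156
heading -13.185835008716195 tilt 30.047736944183164
shift [-1.89 -0.07  9.85] rot [ 0.1  0.  -0.1] rows 3
shift [0.45 0.   3.78] rot [0. 0. 0.] rows 1
shift [-1.43 -0.07 13.63] rot [ 0.1  0.  -0.1] rows 4
(-157.0, np.float64(0.6455172413793103), array([0.59, 0.73, 0.61, 0.65, 0.65]))
(-157.0, np.float64(0.7591511936339523), array([0.76, 0.75, 0.78, 0.88, 0.63]))
```

View pics/a.png

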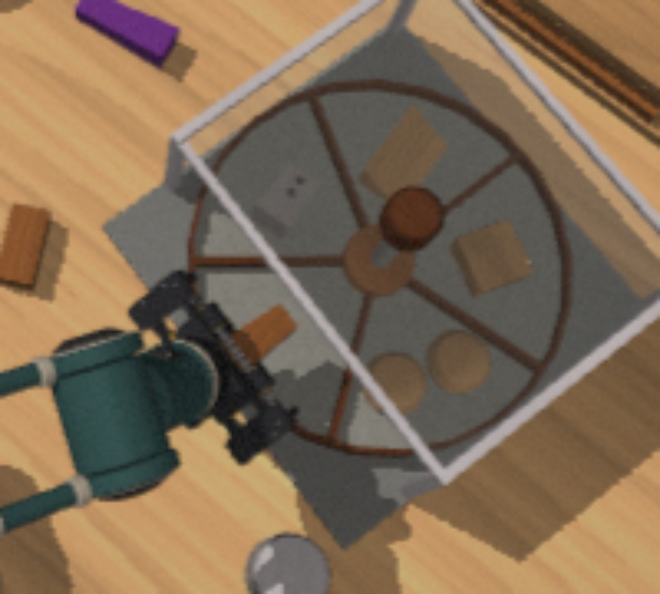

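View pics/wa.png

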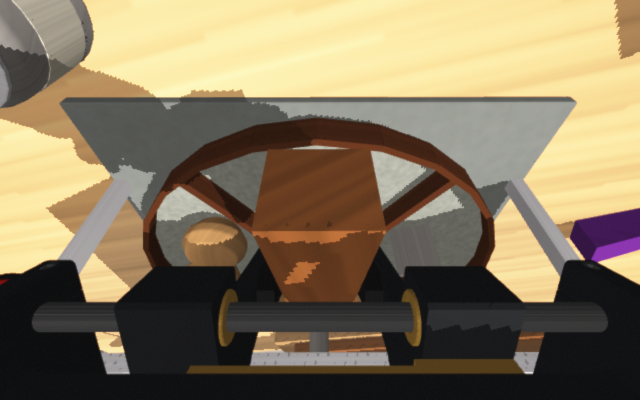

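The scene picture shows the empty bin in the open front, with the leg held at (265,335) pointing at the hub at (380,258). The wrist view is symmetrical: leg at column 318, rim and dividers mirrored either side. I'm going in under the edge.

>>> carry_out(targets=[[[-0.4,0,2,0,0,0,-1],[-0.9,0,4.5,0,0,0,-1],[-1.3,-0.1,7,0,0,0,-1],[-1.7,-0.1,8.8,0,0,0,-1],[-1.9,-0.1,9.9,0,0,0,-1],[-1.9,-0.1,9.9,0,0,0,-1],[-1.9,-0.1,9.9,0,0,0,-1]]])

```text
clock: 14.25
eef_pos: [468.6, -149.1, 97.0]
eef_rot: [0.303, 2.601, -0.08]
ft_force: [0.4, 0.2, -2.6]
grip_width: 37.3
finger_force: 25.0
```

```bash
python3 v.py b.png
```

```text
[ 468.60995814 -149.0770857    97.02330512] [-0.42 -0.17  2.48  0.3   0.33 -2.02] 37.27733367790546
heading -13.170152303530685 tilt 30.10214617509777
shift [ 0.08  0.01 -0.  ] rot [ 0.1  0.1 -0. ] rows 1
shift [0.45 0.   3.78] rot [0. 0. 0.] rows 1
shift [0.54 0.01 3.78] rot [ 0.1  0.1 -0. ] rows 1
(-157.0, np.float64(0.6080636604774536), array([0.53, 0.74, 0.63, 0.65, 0.49]))
(-157.0, np.float64(0.7280636604774535), array([0.58, 0.76, 0.79, 0.89, 0.63]))
```

View pics/wb.png

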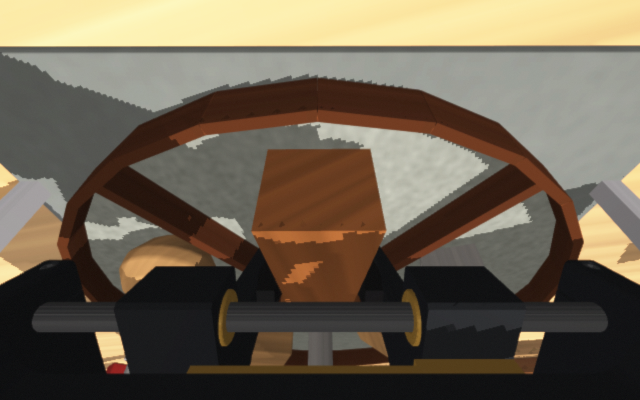

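The leg sits centrally over the bin, with the rim and both dividers clear. I'm lowering slowly.

>>> carry_out(targets=[[[0.1,0,0.7,0,0,0,-1],[0.2,0,1.5,0,0,0,-1],[0.3,0,2.2,0,0,0,-1],[0.4,0,2.8,0,0,0,-1],[0.5,0,3.2,0,0,0,-1],[0.5,0,3.4,0,0,0,-1],[0.5,0,3.4,0,0,0,-1],[0.5,0,3.4,0,0,0,-1]]])

```text
clock: 15.12
eef_pos: [481.1, -153.1, 65.3]
eef_rot: [0.306, 2.6, -0.081]
ft_force: [0.6, 0.0, -1.7]
grip_width: 37.2
finger_force: 25.0
```

>>> carry_out(targets=[[[0.05,0,0.09,0,0,0,-1],[0.1,0,0.17,0,0,0,-1],[0.13,0,0.23,0,0,0,-1],[0.15,0,0.26,0,0,0,-1],[0.15,0,0.26,0,0,0,-1]]])

```text
clock: 15.53
eef_pos: [481.2, -153.1, 62.7]
eef_rot: [0.305, 2.599, -0.081]
ft_force: [0.8, -0.5, -1.1]
grip_width: 37.1
finger_force: 25.0
```

>>> carry_out(targets=[[[0.03,0,0.05,0,0,0,-1],[0.05,0,0.09,0,0,0,-1],[0.05,0,0.09,0,0,0,-1],[0.05,0,0.09,0,0,0,-1]]])

```text
clock: 15.87
eef_pos: [481.2, -153.1, 61.7]
eef_rot: [0.305, 2.599, -0.081]
ft_force: [0.8, -0.4, -1.1]
grip_width: 37.4
finger_force: 25.0
```

>>> carry_out(targets=[[[0.03,0,0.05,0,0,0,-1],[0.05,0,0.09,0,0,0,-1],[0.05,0,0.09,0,0,0,-1],[0.05,0,0.09,0,0,0,-1]]])

```text
clock: 16.2
eef_pos: [481.9, -153.3, 61.6]
eef_rot: [0.305, 2.597, -0.082]
ft_force: [-5.5, 1.8, 7.2]
grip_width: 37.4
finger_force: 24.8
```

The wrist force rose to about 7 N upward, so the leg is on the bin floor. Releasing and backing out along the tool axis.

>>> carry_out(targets=[[[0,0,0,0,0,0,0.2],[0,0,0,0,0,0,0.5],[0,0,0,0,0,0,0.5],[0,0,0,0,0,0,0.5],[0,0,0,0,0,0,0.5],[0,0,0,0,0,0,0.5]]])

```text
clock: 16.7
eef_pos: [481.2, -153.1, 60.5]
eef_rot: [0.305, 2.599, -0.081]
ft_force: [0.1, 0.2, 0.3]
grip_width: 65.6
finger_force: 0.0
```

>>> carry_out(targets=[[[0,0,-1,0,0,0,0.5],[0,0,-3,0,0,0,0.5],[0,0,-5.5,0,0,0,0.5],[0,0,-8.5,0,0,0,0.5],[0,0,-12,0,0,0,0.5],[0,0,-14,0,0,0,0.5],[0,0,-14,0,0,0,0.5],[0,0,-14,0,0,0,0.5]]])

```text
clock: 17.37
eef_pos: [413.4, -137.3, 183.2]
eef_rot: [0.305, 2.595, -0.083]
ft_force: [-0.6, -0.1, -0.1]
grip_width: 66.2
finger_force: 0.0
```

```bash
python3 v.py c.png
```

```text
[ 413.37483442 -137.32672449  183.21345147] [-0.46 -0.48  2.5   0.2   0.62 -1.93] 66.16760556920921
heading -13.434218874863626 tilt 30.43643582121266
shift [-0.42  0.15 10.29] rot [-0.1  0.4 -0.1] rows 3
shift [0.45 0.   3.78] rot [0. 0. 0.] rows 1
shift [ 0.06  0.15 14.07] rot [-0.1  0.4 -0.1] rows 4
(-157.0, np.float64(0.6419098143236075), array([0.58, 0.74, 0.61, 0.63, 0.65]))
(-157.0, np.float64(0.7645623342175065), array([0.77, 0.76, 0.78, 0.88, 0.63]))
```

View pics/wc.png

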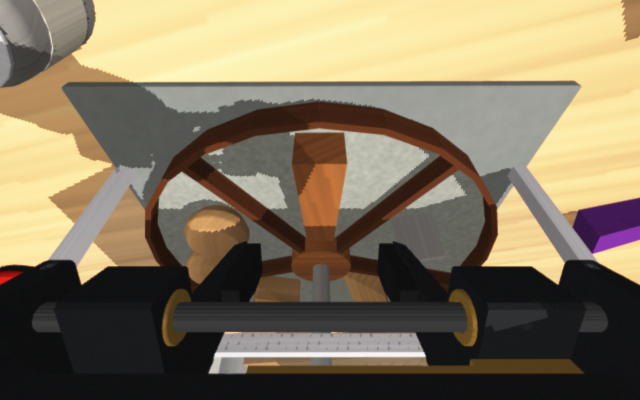

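The wrist view shows the leg lying in the bin at column 320, thin end towards the hub at (322,262), between the mirrored dividers. The gripper is clear of everything.

```bash
python3 -c "
from plant import ctrl;print(ctrl.hand_in())"
```

```text
the job is handed in; nothing more can be done
None
```

I turned the carousel so the empty bin stands squarely in the open front, laid the leg flat in it with its thin end towards the hub, and handed the job in at about 17.5 s of the 72 s; the hand-in returned no verdict.

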